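Load the cedar bin and set its lid lever to the tab

TASK

Put the short cedar block in the airing bin: swing the bin's side lever fully back to open the lid and lay the block flat on the bin's floor. Then bring the lever forward and leave it in line with the small steel tab on the dial, so that the lid stays ajar at that angle. Do not shift the tab, and leave everything else on the shelf where it is.

Things in the scene. Friction and masses are not known exactly. Their poses are not given: they have to be found in the camera images.
- bin: Fixed open bin of gray polypropylene, 158 (x) by 138 (y) by 70 mm high, walls and floor 4 mm, inner floor 4 mm up. Origin: centre of its underside; its front faces -x, its lid is hinged along the far (+x) rim, its y axis is parallel to the hinge. On its -y side, about the hinge, stands a white dial disc of radius 56 mm (y -69 to -74 mm, top 130 mm above the shelf).
- lever (a joint): Angle of the lever, which is one piece with the bin's lid: 0 = lid shut, lever leaning 0.85 rad from vertical towards the front (bin -x); 1.7 = fully back at the stop, lid just past upright, lever leaning 0.85 rad to the back (bin +x). A stiff hinge: it stays where it is left (about 3 N at the handle). The lid is a 158 by 138 by 5 mm plate.
- lever_grip (a point): Middle of the lever's handle, a black round bar 16 mm thick and 56 mm long parallel to the bin's y axis (its free end points to -y), 100 mm from the hinge axis at the end of a flat aluminium arm 12 mm wide (bin y -85 to -90 mm). The handle spans bin y -86 to -142 mm, this point is at -115 mm. z axis: along the arm, outward.
- lever_hinge (a point): Fixed point on the hinge axis in the plane of lever_grip: bin x 79, y -115, z 74 mm. The lever and the tab both turn about this axis (parallel to bin y).
- tab (a joint): Angle of the set tab on the dial, same zero, axis and sense as the lever: the lever is in line with the tab when both values are equal. Differs from run to run (0.45 to 1.15). Not to be moved.
- tab_tip (a point): Outer tip of the set tab, a dark steel strip 8 mm wide and 5 mm thick lying on the dial's outer face between the dial and the lever arm (bin y -75 to -80 mm), its tip 76 mm from the hinge axis, 20 mm past the dial's rim. z axis: outward along the tab.
- short_block: The shortest of three cedar blocks: 60 (x) by 32 (y) by 30 mm high; origin: centre of its underside. Lies on the shelf.
- long_block_a: Long cedar block, 100 (x) by 32 (y) by 30 mm high, loose; origin: centre of its underside. To be left alone.
- long_block_b: The same, a second long cedar block. To be left alone.
- case: Black plastic sunglasses case, 160 (x) by 65 by 48 mm high, loose; origin: centre of its underside.
- ring_cone: White ceramic ring cone, foot 48 mm across, 66 mm high, loose; origin: centre of its underside.
- flashlight: Aluminium flashlight lying along its x axis, 120 mm long, 32 mm thick, loose; origin: under its middle.
- tin: Round steel tin, 72 mm across, 28 mm high, loose; origin: centre of its underside.
- jar: Glass jar, 60 mm across, 70 mm high, loose; origin: centre of its underside.
- brush: Wooden clothes brush lying bristles down along its x axis, 180 by 45 by 38 mm high, loose; origin: under its middle.
Things that resemble listed ones, but are neither listed nor needed, are in the scene too. What is shaped like the short_block but blue, orange or pink is not meant.

How it is judged:
By the outcome, as a careful person would: the job done as asked, in the order asked, and still so for the second after the job is handed in, with the robot touching nothing.
It also fails if it takes over 67 s, if anything falls off the work surface, if the arm or the gripper's body presses on something with over 40 N, if the wrist force passes 120 N, or if a joint passes its speed limit or range.

ROBOT

A 6-joint arm with a two-finger parallel gripper is mounted at the origin on the work surface. World frame = base frame: x ahead of the robot, y to its left, z up, the work surface at z = 0. Lengths are in m, angles in rad, forces in N, time in s.
With the tool pointing down it reaches from about 0.375 to 0.975 m from the base axis. Payload 3.8 kg.
Tool frame: the origin (TCP) lies on the centre line of the jaws, within the pads' length; the fingertips stand 14 mm ahead of it and the grasp point (between the pads) lies 5 mm behind it (bot.finger_overhang is the distance from the TCP to the fingertips, in m); y points along the fingers, x is the direction in which the jaws open and shut, and the axes are right-handed (so a half turn about y gives the same grasp; the last joint's range is limited). The gripper opens to 85 mm and grips with 20 to 120 N. Pads are 22 mm wide; open, the fingers measure 114 mm over their backs; the gripper's body (76 mm by 85 mm) begins 54 mm behind the grasp point. The pads swing forward as they close: fully open they stand 13 mm farther back than shut.
Start: joints at [-1.325, 0.264, 1.604, -0, 1.274, -0.037], TCP at [0.188, -0.648, 0.245] pointing down, gripper open.
Joint ranges: [-2.63, 2.63], [-0.94, 2.18], [0.31, 2.57], [-1.31, 4.45], [0, 2.66], [-2.55, 2.55]. Speed limits (rad/s): [2.57, 2.57, 3.14, 3.14, 3.14, 3.14].

INTERFACE

Orientations are given as a rotation vector (axis times angle).
In Python, from workcell import readout, read_camera, bot, spotter gives the robot as it stands.
- The arm moves only by the tool jog_arm, never from a script. Its argument "increments" is a list of rows, each a list of 7 numbers: the shift along the tool's x, y, z in m, then the turn, a rotation vector about the tool's x, y, z in rad, then the opening, from 0 (shut) to 1 (fully open). A call has 1 to 10 rows; each row shifts and turns the pose as measured when the row begins, along the tool's axes as they then stand; what a row does not reach is not made up. A row lasts 1/8 s, in which the tool goes at most 62.5 mm and 10.7 degrees, less where a joint would pass 70% of its speed; a pose out of reach is approached as far as the arm can. A call with a gripper value outside its range is refused whole. The fingers move at their own pace and stop on an object; "force" is the grip in N (left out, the last holds). Time passes only in rows, so rows that do not move let the fingers close. It gives the time, the measured TCP pose, the force and the opening at its end, in the units of the state.
- readout.read_state(): the state, without advancing time (a new reading comes with each control period).
- read_camera(name): name is "scene" or "top"; returns a dict with "img" (480x640x3 uint8, blue, green, red), "range_z" (480x640 float32, m along the optical axis (not along the pixel's ray), 0 where there is no reading), "fx", "fy", "cx", "cy" (pixels), "world_from_camera" (4x4, takes a point from camera to world coordinates). Camera axes: x right, y down, z forward; pixel columns grow to the right and rows downward; lengths in m; the calibration is good to about 2 mm. A picture is of the moment at which its call begins.
- bot.finish_job(): hands the job in, once; it reports no verdict.
Trained networks look in a picture, given as the dict that the camera call returned (one of the last four; its "shot" number tells which), for a name from the list of things; names that differ only in an ending like _2 or _b are one class to them, and where a whole thing is asked for, a point or a joint stands for the part that bears it (a point fixed in the world has none). Each returns a list of dicts, best first, with "p" (0 to 1); they miss things now and then, are a little off and sometimes report something else, mostly with a low value. They report only what shows in the picture. A call takes as long as a camera call. They do not tell look-alikes from the thing itself.
- spotter.masks_of(picture, thing): "mask" (480x640 bool, what is visible of it) and "location" ([column, row] in pixels, amid what is visible of it).
- spotter.spot_point(picture, thing): "location" ([column, row] in pixels: a listed point, or the origin of a listed thing).
The state is a dict: "time": time; "q": joint angles; "joint_vel": joint speeds; "joint_torque": joint torques, N m; "tool_pos": TCP position; "tcp_rot": TCP orientation; "wrist_force": force on the tool from outside, world axes, zero at the start; "torque": the same for the moment, N m; "width": opening from 0.0 (shut) to 1.0 (fully open).
Only numpy, scipy, OpenCV 4.12 (cv2) and the standard library are available. Lean on these libraries where they do the work, as an engineer would, in place of code of your own. Each camera call takes 0.05 s, during which the arm holds its last target. There are 200 camera calls.

## Working session

There is one attempt and no reset: what is moved stays moved. The work goes in short steps, Python scripts to look and compute and a tool call to move; the robot and the scene stay as the last step left them, time stands still between calls to the robot, and variables do not carry over. Pictures are saved under pics/ and viewed, about 8 in all and at most 12, crops included, and the job is handed in when it is done.

Besides the shell and the picture viewer there is one more tool, called after "Emit:" as a command line: name --pt "numbers of a row" for each row, then --argument value for the rest. jog_arm: Moves the arm, as the interface text tells. Its arguments: {"type":"object","properties":{"increments":{"type":"array"},"force":{"type":"number"}},"required":["increments"]}

```bash
ls; mkdir -p pics
cat > h.py <<'E'
import numpy as np, cv2
from workcell import readout, read_camera, bot, spotter
from scipy.spatial.transform import Rotation as R
def world(p,mask=None,uv=None):
    z=p["range_z"]
    if mask is not None: v,u=np.nonzero(mask&(z>0))
    else: u=np.array([int(uv[0])]);v=np.array([int(uv[1])])
    d=z[v,u]; P=np.c_[(u-p["cx"])/p["fx"]*d,(v-p["cy"])/p["fy"]*d,d]
    T=np.array(p["world_from_camera"]); return P@T[:3,:3].T+T[:3,3]
E
python3 - <<'E'
from h import *
a=read_camera("scene"); b=read_camera("top")
for n,p in (("scene",a),("top",b)):
    cv2.imwrite(f"pics/{n}0.png",p["img"]); print(n,np.round(p["world_from_camera"],3).tolist(),p["fx"])
    for t in ["bin","lever","tab","short_block","long_block_a","case","jar"]:
        for m in spotter.masks_of(p,t)[:5]:
            w=world(p,m["mask"]); 
            if len(w): print(t,round(m["p"],2),np.round(m["location"]),np.round(np.median(w,0),3),np.round(np.percentile(w,2,axis=0),3),np.round(np.percentile(w,98,axis=0),3))
    for t in ["bin","lever_grip","lever_hinge","tab_tip","short_block"]:
        for m in spotter.spot_point(p,t)[:4]: print("pt",t,round(m["p"],2),np.round(m["location"],1),np.round(world(p,uv=m["location"])[0],3))
s=readout.read_state();print(s["time"],s["tool_pos"],s["tcp_rot"],s["width"])
E
```

```text
pics
scene [[0.156, 0.695, -0.702, 1.299], [0.988, -0.111, 0.109, -0.097], [-0.002, -0.711, -0.704, 0.885], [0.0, 0.0, 0.0, 1.0]] 514.528505709553
bin 0.64 [372. 240.] [0.506 0.163 0.084] [0.394 0.065 0.003] [0.56  0.239 0.155]
bin 0.57 [234. 250.] [ 0.432 -0.149  0.028] [ 0.38  -0.182  0.005] [ 0.469 -0.116  0.033]
bin 0.49 [372. 225.] [0.473 0.171 0.088] [0.392 0.057 0.075] [0.551 0.243 0.156]
lever 0.68 [374. 226.] [0.474 0.169 0.088] [0.393 0.055 0.075] [0.551 0.241 0.156]
lever 0.62 [341. 242.] [0.547 0.084 0.13 ] [0.535 0.081 0.086] [0.551 0.087 0.149]
tab 0.43 [340. 240.] [0.548 0.084 0.132] [0.547 0.084 0.131] [0.548 0.084 0.134]
tab 0.34 [206. 308.] [ 0.594 -0.217  0.028] [ 0.557 -0.245  0.   ] [ 0.617 -0.191  0.033]
short_block 0.95 [145. 368.] [ 0.734 -0.334  0.029] [ 0.7   -0.352  0.004] [ 0.756 -0.32   0.033]
short_block 0.88 [ 99. 365.] [ 0.7   -0.426  0.029] [ 0.664 -0.447  0.003] [ 0.723 -0.409  0.033]
short_block 0.79 [286. 319.] [ 0.652 -0.053  0.028] [ 0.621 -0.081  0.004] [ 0.674 -0.025  0.033]
short_block 0.66 [206. 306.] [ 0.596 -0.217  0.028] [ 0.563 -0.244  0.
[... 2480 characters left out ...]
19 0.44  0.074]
pt bin 0.69 [263.7 276.4] [0.463 0.175 0.089]
pt bin 0.38 [306.5 274.9] [0.464 0.064 0.16 ]
pt lever_grip 0.56 [308.1 271.3] [0.477 0.069 0.001]
pt lever_grip 0.22 [411.5 228.5] [ 0.584 -0.202  0.03 ]
pt lever_hinge 0.71 [313.5 251.9] [0.531 0.056 0.001]
pt tab_tip 0.49 [295.9 238.4] [0.551 0.092 0.127]
pt tab_tip 0.26 [468.  276.1] [ 0.458 -0.342  0.032]
pt short_block 0.94 [461.1 177.9] [ 0.718 -0.337  0.028]
pt short_block 0.85 [350.7 207.9] [ 0.642 -0.044  0.032]
pt short_block 0.81 [414.1 228.2] [ 0.584 -0.209  0.033]
pt short_block 0.76 [493.5 188.7] [ 0.686 -0.418  0.031]
1.3 [ 0.18831771 -0.64821538  0.24530148] [-1.32986421  0.99840284 -0.99843642] 1.0051580539025082
```

View pics/scene0.png

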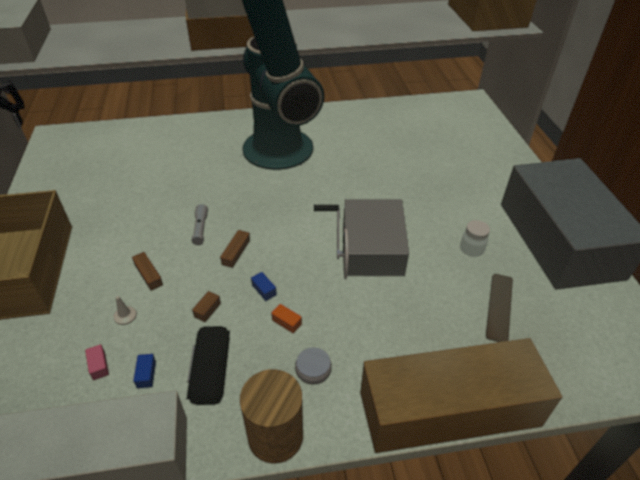

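View pics/top0.png

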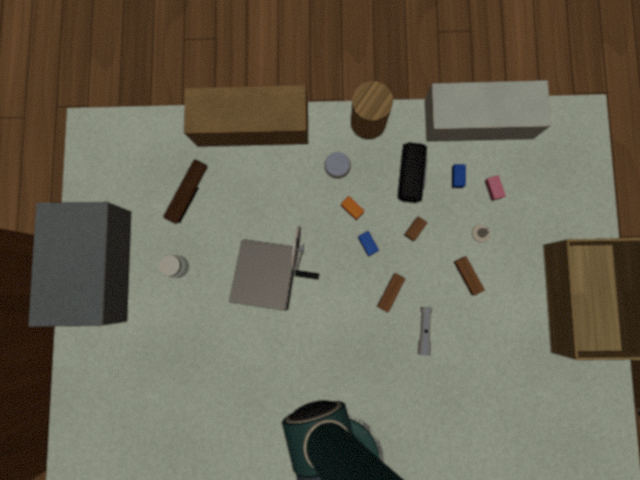

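```bash
cat >> h.py <<'E'
def blockpose(p,uv,r=0.06,zlo=0.022,zhi=0.04):
    c=world(p,uv=uv)[0]; w=world(p,np.ones((480,640),bool))
    k=(np.hypot(*(w[:,:2]-c[:2]).T)<r)&(w[:,2]>zlo)&(w[:,2]<zhi)
    return w[k]
def rect(w):
    (c,s,a)=cv2.minAreaRect((w[:,:2]*1000).astype(np.float32)); return np.round(c,1),np.round(s,1),round(a,1)
E
python3 - <<'E'
from h import *
a=read_camera("scene"); b=read_camera("top")
for n,p,uv in (("s",a,(206,302)),("t",b,(415,228))):
    w=blockpose(p,uv,0.045); print(n,"block",rect(w),np.median(w[:,2]))
for n,p,uv in (("s",a,(375,225)),("t",b,(262,275))):
    w=blockpose(p,uv,0.14,0.06,0.094); 
    print(n,"lid",rect(w),np.percentile(w[:,2],[5,50,95]))
    np.save(n+"_lid.npy",w)
c=a["img"][180:330,180:420]; c=cv2.resize(c,None,fx=3.3,fy=3.3,interpolation=cv2.INTER_CUBIC)
c=np.clip(c.astype(float)*1.5,0,255).astype(np.uint8)
cv2.imwrite("pics/crop1.png",c)
E
```

```text
s block (array([ 586.8, -217.5]), array([33.6, 61.2]), 52.8) 0.02951678413029135
t block (array([ 584. , -213.7]), array([31.7, 59.7]), 53.2) 0.02972054108642186
s lid (array([497.2, 165.7]), array([158.5, 200.2]), 72.6) [0.0669482  0.0836015  0.09294695]
t lid (array([483.2, 165.5]), array([159.5, 196.8]), 81.0) [0.07535997 0.08494804 0.09311026]
```

View pics/crop1.png

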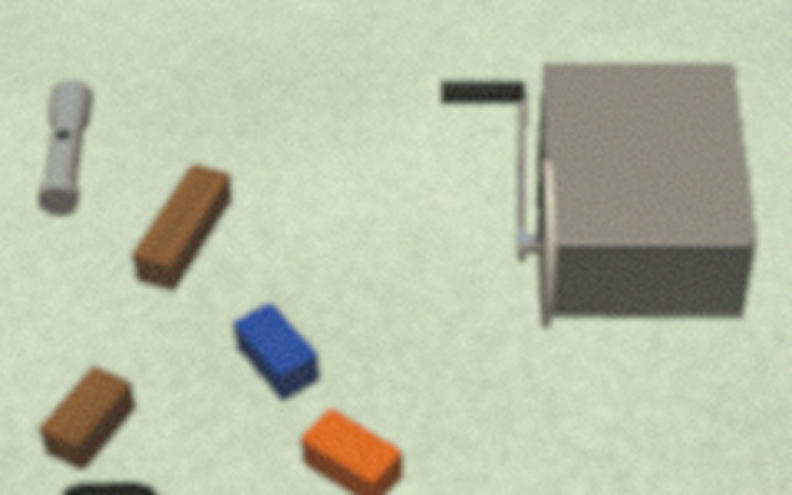

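Run:
```python
from h import *
for n,cn,uv in (("s","scene",(375,225)),("t","top",(262,275))):
    p=read_camera(cn); w=world(p,uv=uv)[0]; W=world(p,np.ones((480,640),bool)); 
    k=(np.hypot(*(W[:,:2]-w[:2]).T)<0.045)&(W[:,2]>.05); q=W[k]
    A=np.c_[q[:,:2],np.ones(len(q))]; c=np.linalg.lstsq(A,q[:,2],rcond=None)[0]
    print(n,"plane",c, "slope",np.degrees(np.arctan(np.hypot(*c[:2]))),"dir",np.degrees(np.arctan2(c[1],c[0])), np.std(A@c-q[:,2]))
    k=(np.hypot(*(W[:,:2]-w[:2]).T)<0.14)&(abs(np.c_[W[:,:2],np.ones(len(W))]@c-W[:,2])<0.005)&(W[:,2]>.05); q=W[k]
    m=np.zeros(480*640,bool)
    h=cv2.convexHull((q[:,:2]*1000).astype(np.float32)); print(rect(q),len(q))
    bx=cv2.boxPoints(cv2.minAreaRect((q[:,:2]*1000).astype(np.float32))); print(np.round(bx))
    pol=cv2.approxPolyDP(h,12,True)[:,0]; print("poly",np.round(pol).tolist())
    # points off the bin: dial, tab, arm, handle
    np.savez(n+".npz",W=W)
    np.savez(n+"pic.npz",**{k:v for k,v in p.items()})
    k=(W[:,0]>.35)&(W[:,0]<.62)&(W[:,1]>0)&(W[:,1]<.1)&(W[:,2]>.1); Q=W[k]
    print("high pts",len(Q)); print(np.round(Q[::max(1,len(Q)//60)]*1000).tolist())
```

```text
s plane [-0.15827241  0.01866205  0.15954391] slope 9.055013658989246 dir 173.27525078732657 0.0018265833392365667
(array([487.1, 161.5]), array([159. , 202.9]), 80.5) 3389
[[374. 100.]
 [574.  66.]
 [600. 223.]
 [400. 257.]]
poly [[577.0, 83.0], [555.0, 229.0], [405.0, 253.0], [381.0, 121.0], [526.0, 74.0]]
high pts 370
[[458.0, 34.0, 158.0], [461.0, 47.0, 159.0], [460.0, 60.0, 156.0], [462.0, 73.0, 156.0], [466.0, 86.0, 158.0], [463.0, 42.0, 158.0], [464.0, 55.0, 157.0], [468.0, 68.0, 160.0], [468.0, 81.0, 157.0], [463.0, 38.0, 156.0], [467.0, 50.0, 158.0], [467.0, 63.0, 156.0], [472.0, 78.0, 158.0], [466.0, 35.0, 156.0], [465.0, 48.0, 154.0], [471.0, 61.0, 157.0], [470.0, 74.0, 154.0], [478.0, 85.0, 159.0], [469.0, 43.0, 155.0], [468.0, 57.0, 152.0], [473.0, 69.0, 155.0], [474.0, 82.0, 154.0], [465.0, 40.0, 149.0], [469.0, 52.0, 151.0], [473.0, 65.0, 153.0], [476.0, 77.0, 153.0], [465.0, 35.0, 147.0], [469.0, 48.0, 148.0], [473.0, 60.0, 150.0], [471.0, 74.0, 146.0], [478.0, 86.0, 151.0], [479.0, 86.0, 143.0], [484.0, 85.0, 139.0], [490.0, 84.0, 136.0], [493.0, 83.0, 130.0], [499.0
[... 1618 characters left out ...]
1.0, 74.0, 156.0], [468.0, 87.0, 163.0], [469.0, 76.0, 153.0], [469.0, 65.0, 150.0], [468.0, 53.0, 152.0], [466.0, 85.0, 157.0], [466.0, 74.0, 158.0], [466.0, 62.0, 159.0], [466.0, 51.0, 158.0], [466.0, 39.0, 155.0], [464.0, 85.0, 158.0], [464.0, 74.0, 157.0], [464.0, 62.0, 159.0], [463.0, 51.0, 160.0], [463.0, 39.0, 158.0], [462.0, 83.0, 157.0], [462.0, 72.0, 155.0], [461.0, 60.0, 157.0], [461.0, 48.0, 163.0], [461.0, 37.0, 157.0], [459.0, 81.0, 155.0], [459.0, 69.0, 158.0], [459.0, 58.0, 157.0], [459.0, 46.0, 160.0], [457.0, 79.0, 151.0], [457.0, 67.0, 157.0], [457.0, 56.0, 153.0], [456.0, 44.0, 157.0], [455.0, 60.0, 153.0], [454.0, 49.0, 155.0], [454.0, 37.0, 153.0], [452.0, 39.0, 155.0]]
```

```bash
cat >> h.py <<'E'
def binframe(P,x,y,yaw):
    c,s=np.cos(yaw),np.sin(yaw); d=P-np.array([x,y,0]); return np.c_[c*d[:,0]+s*d[:,1],-s*d[:,0]+c*d[:,1],d[:,2]]
def rows(pos,Rm):
    s=readout.read_state(); R0=R.from_rotvec(s["tcp_rot"])
    d=R0.inv().apply(np.array(pos)-s["tool_pos"]); r=(R0.inv()*R.from_matrix(Rm)).as_rotvec()
    print("shift",np.round(d,4),"turn",np.round(r,3),"|",np.round(np.array(s["tool_pos"]),4),np.round(R0.as_matrix(),3).tolist(),"w",round(s["width"],3),"t",s["time"],"F",np.round(s["wrist_force"],1))
def down(yaw): # tool x at yaw, y down
    c,s=np.cos(yaw),np.sin(yaw); return np.array([[c,0,-s],[s,0,c],[0,-1,0]])
E
python3 - <<'E'
from h import *
from scipy.optimize import least_squares
for ns in (["s"],["t"],["s","t"]):
    W=np.vstack([np.load(n+".npz")["W"] for n in ns])
    W=W[(W[:,0]>.36)&(W[:,0]<.63)&(W[:,1]>.0)&(W[:,1]<.28)&(W[:,2]>.05)]*1000
    x,y,yaw,th=447,177,-.165,.157
    def res(q,B0=None):
        x,y,yaw,th=q; B=binframe(W,x,y,yaw); dx=79-B[:,0]; h=B[:,2]-74
        r=np.hypot(dx,h)
        # lid (top plane offset t free->5/ assume 5 thick above hinge), handle cyl, dial rim
        L=np.array([100*np.sin(.85-th),100*np.cos(.85-th)])
        hd=np.hypot(dx-L[0],h-L[1])-8
        return B,dx,h,r,hd
    for it in range(6):
        B,dx,h,r,hd=res((x,y,yaw,th))
        mh=(abs(hd)<7)&(B[:,1]<-92); md=(abs(r-56)<5)&(B[:,1]>-78)&(B[:,1]<-66)&(B[:,2]>105)
        u=dx*np.cos(th)+h*np.sin(th); v=-dx*np.sin(th)+h*np.cos(th)
        ml=(abs(v)<12)&(u>15)&(u<145)&(abs(B[:,1])<60)
        me=(abs(v)<8)&(u>20)&(u<145)&(B[:,1]>60)&(B[:,1]<76)
        def f(q):
            B,dx,h,r,hd=res(q[:4]); th=q[3]; v=-dx*np.sin(th)+h*np.cos(th)
            e=[(hd[mh])/np.sqrt(mh.sum()),(r[md]-56)/np.sqrt(md.sum()),(v[ml]-q[4])/np.sqrt(ml.sum()),
               [ (np.percentile(B[mh,1],1)+142)*.5, (np.percentile(B[me,1],97)-69)*.5 if me.sum()>5 else 0]]
            return np.concatenate(e)
        s=least_squares(f,[x,y,yaw,th,5],x_scale=[1,1,.01,.01,1]); x,y,yaw,th,t=s.x
    B,dx,h,r,hd=res((x,y,yaw,th))
    print(ns,np.round(s.x,3),"cost",s.cost,mh.sum(),md.sum(),ml.sum(),me.sum())
    mt=(r>60)&(r<80)&(B[:,1]>-84)&(B[:,1]<-68)&(dx<15)&(h>20); a=np.arctan2(-dx[mt],h[mt])+.85
    print("tab n",mt.sum(),"ang",np.round(np.sort(a),2).tolist(),"\n r",np.round(r[mt][np.argsort(a)]).tolist())
rows([0,0,0],np.eye(3))
E
```

```text
Traceback (most recent call last):
IndexError: index -1 is out of bounds for axis 0 with size 0
```

```bash
cat > fit.py <<'E'
from h import *
from scipy.optimize import least_squares
def fit(W,th,full=True,b0=(466,176,-.165)):
    W=W[(W[:,0]>.36)&(W[:,0]<.68)&(W[:,1]>.0)&(W[:,1]<.28)&(W[:,2]>.05)]*1000
    x,y,yaw=b0
    def res(q):
        x,y,yaw,th=q; B=binframe(W,x,y,yaw); dx=79-B[:,0]; h=B[:,2]-74
        L=100*np.sin(.85-th),100*np.cos(.85-th)
        return B,dx,h,np.hypot(dx,h),np.hypot(dx-L[0],h-L[1])-8
    for it in range(6):
        B,dx,h,r,hd=res((x,y,yaw,th))
        mh=(abs(hd)<7)&(B[:,1]<-92); md=(abs(r-56)<5)&(B[:,1]>-78)&(B[:,1]<-66)&(B[:,2]>105)
        u=dx*np.cos(th)+h*np.sin(th); v=-dx*np.sin(th)+h*np.cos(th)
        ml=(abs(v)<12)&(u>15)&(u<145)&(abs(B[:,1])<60)
        me=(abs(v)<8)&(u>20)&(u<145)&(B[:,1]>60)&(B[:,1]<76)
        def f(q):
            B,dx,h,r,hd=res(q[:4]); th=q[3]; v=-dx*np.sin(th)+h*np.cos(th)
            return np.concatenate([hd[mh]/np.sqrt(mh.sum()),(r[md]-56)/np.sqrt(md.sum()),(v[ml]-q[4])/np.sqrt(ml.sum()),
               [(np.percentile(B[mh,1],1)+142)*.5,(np.percentile(B[me,1],97)-69)*.5]])
        s=least_squares(f,[x,y,yaw,th,5],x_scale=[1,1,.01,.01,1]); x,y,yaw,th,t=s.x
    print(np.round(s.x,3),"cost",s.cost,mh.sum(),md.sum(),ml.sum(),me.sum())
    tab(W,x,y,yaw); return x,y,yaw
def tab(W,x,y,yaw):
    B=binframe(W,x,y,yaw); dx=79-B[:,0]; h=B[:,2]-74; r=np.hypot(dx,h)
    mt=(r>60)&(r<80)&(B[:,1]>-84)&(B[:,1]<-70)&(dx<15)&(h>20); a=np.arctan2(-dx[mt],h[mt])+.85; o=np.argsort(a)
    print("tab n",mt.sum(),"ang",np.round(a[o],2).tolist(),"med",np.median(a),"\n r",np.round(r[mt][o]).tolist())
E
python3 - <<'E'
from fit import *
for ns in (["s"],["t"],["s","t"]):
    fit(np.vstack([np.load(n+".npz")["W"] for n in ns]),.157)
rows([0,0,0],np.eye(3))
E
```

```text
[ 4.65506e+02  1.75902e+02 -1.45000e-01  1.53000e-01  2.94500e+00] cost 4.59439458311528 160 84 2341 150
tab n 21 ang [1.01, 1.03, 1.04, 1.05, 1.05, 1.05, 1.06, 1.08, 1.09, 1.1, 1.1, 1.1, 1.11, 1.11, 1.11, 1.12, 1.12, 1.12, 1.13, 1.5, 1.64] med 1.098142018714718 
 r [75.0, 69.0, 74.0, 79.0, 68.0, 75.0, 65.0, 75.0, 64.0, 65.0, 77.0, 70.0, 66.0, 74.0, 63.0, 71.0, 64.0, 76.0, 65.0, 60.0, 60.0]
[ 4.64326e+02  1.79489e+02 -1.41000e-01  1.53000e-01  3.00900e+00] cost 4.8213980098814035 150 86 2522 168
tab n 10 ang [1.0, 1.0, 1.0, 1.01, 1.01, 1.01, 1.04, 1.05, 1.08, 1.08] med 1.01338639084407 
 r [62.0, 71.0, 61.0, 69.0, 76.0, 77.0, 78.0, 76.0, 76.0, 75.0]
[ 4.66327e+02  1.77404e+02 -1.58000e-01  1.56000e-01  2.50100e+00] cost 5.045429254240238 310 173 4863 325
tab n 31 ang [0.98, 0.99, 0.99, 0.99, 1.0, 1.0, 1.02, 1.03, 1.03, 1.04, 1.04, 1.05, 1.06, 1.06, 1.07, 1.07, 1.07, 1.09, 1.1, 1.1, 1.1, 1.11, 1.11, 1.12, 1.12, 1.12, 1.13, 1.13, 1.14, 1.5, 1.64] med 1.0682186532324895 
 r [62.0, 61.0, 71.0, 68.0, 76.0, 77.0, 75.0, 77.0, 69.0, 75.0, 74.0, 79.0, 68.0, 76.0, 65.0, 76.0, 75.0, 75.0, 64.0, 77.0, 65.0, 70.0, 74.0, 66.0, 63.0, 71.0, 64.0, 76.0, 65.0, 61.0, 60.0]
shift [-0.675   0.2453 -0.    ] turn [ 1.33  -0.998  0.998] | [ 0.1884 -0.6482  0.2453] [[0.279, 0.0, 0.96], [-0.96, -0.0, 0.279], [0.0, -1.0, 0.0]] w 1.001 t 1.5 F [ 0.2  0.6 -0. ]
```

Emit:
jog_arm --pt "-0.044 0 0.034 0 -0.142 0 0.6" --pt "-0.038 0 0.039 0 -0.142 0 0.6" --pt "-0.032 0 0.044 0 -0.142 0 0.6" --pt "-0.026 0 0.049 0 -0.142 0 0.6" --pt "-0.019 0 0.052 0 -0.142 0 0.6" --pt "-0.011 0 0.054 0 -0.142 0 0.6" --pt "-0.003 0 0.055 0 -0.142 0 0.6" --pt "0.004 0 0.055 0 -0.142 0 0.6" --pt "0.012 0 0.054 0 0 0 0.6" --pt "0.012 0 0.054 0 0 0 0.6" --force 25

```text
time: 2.75
tool_pos: [0.3846, -0.1205, 0.246]
tcp_rot: [-1.573, 0.09, -0.103]
wrist_force: [2.2, 0.2, -1.0]
width: 0.604
```

```bash
python3 -c "
from h import *
rows([.462,.053,.22],down(-.155))"
```

```text
shift [0.0554 0.0258 0.1818] turn [0.004 0.033 0.008] | [ 0.3846 -0.1205  0.246 ] [[0.992, 0.008, 0.122], [-0.122, -0.005, 0.993], [0.008, -1.0, -0.004]] w 0.604 t 2.75 F [ 2.2  0.2 -1. ]
```

Emit:
jog_arm --pt "0.014 0.006 0.046 0.001 0.008 0.002 0.6" --pt "0.014 0.006 0.046 0.001 0.008 0.002 0.6" --pt "0.014 0.006 0.046 0.001 0.008 0.002 0.6" --pt "0.014 0.006 0.046 0.001 0.008 0.002 0.6" --pt "0 0 0 0 0 0 0.6"

```text
time: 3.38
tool_pos: [0.468, 0.0638, 0.2239]
tcp_rot: [-1.567, 0.111, -0.123]
wrist_force: [0.5, -0.5, 0.5]
width: 0.6
```

```bash
python3 -c "
from h import *
rows([.462,.053,.145],down(-.155))
a=read_camera('scene'); b=read_camera('top')
k=lambda i,r,c,h,w: cv2.resize(i[r:r+h,c:c+w],(w*4,h*4),interpolation=cv2.INTER_CUBIC)
cv2.imwrite('pics/c2.png',np.hstack([k(a['img'],130,270,130,100),k(b['img'],230,240,130,100)]))"
```

```text
shift [-0.0049  0.0789 -0.0116] turn [-0.001  0.006  0.007] | [0.468  0.0638 0.2239] [[0.989, 0.008, 0.149], [-0.149, -0.0, 0.989], [0.007, -1.0, 0.001]] w 0.6 t 3.375 F [ 0.5 -0.5  0.5]
```

View pics/c2.png

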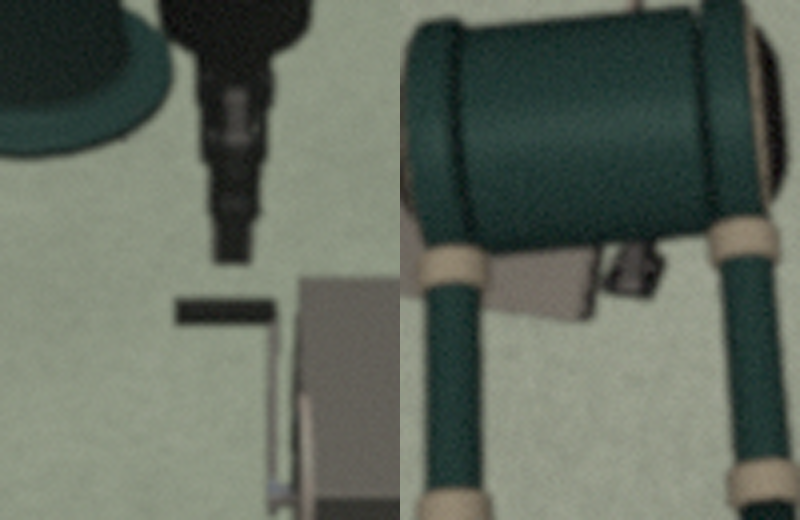

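```bash
python3 -c "
from h import *
b=read_camera('top');a=read_camera('scene')
for u,v in ((280,267),(253,270),(300,280),(262,310),(330,310)): print(world(b,uv=(u,v)))
w=world(a,np.ones((480,640),bool)); w=w[(w[:,0]>.3)&(w[:,0]<.65)&(abs(w[:,1]-.06)<.2)&(w[:,2]>.18)]
for z in np.arange(.2,.7,.03):
  k=w[abs(w[:,2]-z)<.015]
  if len(k): print(round(z,2),len(k),np.round(k.min(0),2),np.round(k.max(0),2))"
```

```text
[[0.4564967  0.06897212 0.59705922]]
[[0.45295219 0.1036596  0.60000549]]
[[0.43955402 0.0438017  0.58775071]]
[[0.37644767 0.19175754 0.00245402]]
[[0.40042556 0.00486901 0.5941731 ]]
0.2 7 [0.5  0.05 0.21] [0.5  0.06 0.21]
0.23 100 [0.5  0.04 0.22] [0.51 0.06 0.24]
0.26 115 [0.44 0.04 0.25] [0.53 0.06 0.27]
0.29 192 [0.44 0.04 0.28] [0.54 0.08 0.3 ]
0.32 339 [0.45 0.04 0.31] [0.54 0.08 0.33]
0.35 486 [0.47 0.02 0.34] [0.51 0.09 0.36]
0.38 612 [0.45 0.02 0.37] [0.51 0.1  0.39]
0.41 589 [0.45 0.02 0.4 ] [0.51 0.09 0.42]
0.44 637 [0.46 0.02 0.43] [0.5  0.1  0.45]
0.47 748 [0.46 0.02 0.46] [0.51 0.1  0.48]
0.5 687 [0.46 0.02 0.49] [0.51 0.1  0.51]
0.53 1058 [ 0.46 -0.01  0.52] [0.51 0.12 0.54]
0.56 1671 [ 0.43 -0.01  0.55] [0.51 0.13 0.57]
0.59 1333 [ 0.43 -0.01  0.58] [0.51 0.12 0.6 ]
```

Emit:
jog_arm --pt "-0.003 0.04 -0.006 0 0 0 0.6" --pt "-0.003 0.03 -0.006 0 0.005 0.005 0.6" --pt "0 0.008 0 0 0 0 0.6" --pt "0 0 0 0 0 0 0" --pt "0 0 0 0 0 0 0" --pt "0 0 0 0 0 0 0" --pt "0 0 0 0 0 0 0" --pt "0 0 0 0 0 0 0" --force 25

```text
time: 4.58
tool_pos: [0.4608, 0.0446, 0.1491]
tcp_rot: [-1.567, 0.123, -0.138]
wrist_force: [-0.4, -0.0, -3.5]
width: 0.172
```

```bash
python3 -c "
from h import *
rows([.462,.053,.145],down(-.155))"
```

```text
shift [-0.0003  0.0041  0.0085] turn [-0.001 -0.012  0.01 ] | [0.4608 0.0446 0.1491] [[0.986, 0.01, 0.166], [-0.166, -0.001, 0.986], [0.01, -1.0, 0.001]] w 0.172 t 4.575 F [-0.4 -0.  -3.5]
```

Emit:
jog_arm --pt "0.0126 -0.009 0 0 0 0 0" --pt "0.0134 -0.0067 0 0 0 0 0" --pt "0.0143 -0.0046 0 0 0 0 0" --pt "0.0148 -0.0025 0 0 0 0 0" --pt "0.015 0 0 0 0 0 0"

```text
time: 5.2
tool_pos: [0.5255, 0.0341, 0.1759]
tcp_rot: [-1.567, 0.138, -0.122]
wrist_force: [-5.4, 0.7, 3.2]
width: 0.171
```

```bash
cat >> h.py <<'E'
X,Y,YAW=466.3,177.4,-.155
def arc():
    s=readout.read_state(); b=binframe(np.array([s["tool_pos"]])*1000,X,Y,YAW)[0]; dx=b[0]-79; h=b[2]+2-74
    print("bin",np.round(b,1),"r",round(np.hypot(dx,h),1),"lever",round(.85+np.arctan2(dx,h),3),"F",np.round(s["wrist_force"],1),"w",round(s["width"],3),"t",s["time"])
E
python3 -c "
from h import *
arc()"
```

```text
bin [  80.6 -132.5  175.9] r 103.9 lever 0.866 F [-5.4  0.7  3.2] w 0.171 t 5.2
```

Emit:
jog_arm --pt "0.015 0.0016 0 0 0 0 0" --pt "0.0145 0.0038 0 0 0 0 0" --pt "0.0138 0.006 0 0 0 0 0" --pt "0.0128 0.008 0 0 0 0 0" --pt "0.0115 0.0098 0 0 0 0 0" --pt "0.006 0.0068 0 0 0 0 0"

```text
time: 5.95
tool_pos: [0.5983, 0.0223, 0.1463]
tcp_rot: [-1.566, 0.149, -0.11]
wrist_force: [-33.2, 4.5, 44.0]
width: 0.175
```

```bash
python3 -c "
from h import *
arc()"
```

```text
bin [ 154.4 -132.9  146.3] r 105.8 lever 1.643 F [-33.2   4.5  44. ] w 0.175 t 5.95
```

Emit:
jog_arm --pt "-0.001 -0.001 0 0 0 0 0.5" --pt "0 0 0 0 0 0 0.5" --pt "0 0 0 0 0 0 0.5" --pt "0 -0.04 0 0 0 0 0.5" --pt "0 -0.06 0 0 0 0 0.6" --pt "0 -0.05 -0.05 0 0 0 0.8" --pt "0 0 -0.06 0 0 0 0.8" --pt "0 0 -0.06 0 0 0 0.8"

```text
time: 6.95
tool_pos: [0.5807, -0.1418, 0.2981]
tcp_rot: [-1.568, 0.131, -0.116]
wrist_force: [0.2, -0.0, 0.2]
width: 0.798
```

```bash
python3 -c "
from h import *
a=read_camera('scene'); b=read_camera('top')
np.savez('a1.npz',W=np.vstack([world(p,np.ones((480,640),bool)) for p in (a,b)]))
k=lambda i,r,c,h,w: cv2.resize(i[r:r+h,c:c+w],(w*4,h*4),interpolation=cv2.INTER_CUBIC)
cv2.imwrite('pics/c3.png',np.clip(np.hstack([k(a['img'],170,300,130,100),k(b['img'],220,225,130,100)])*1.4,0,255).astype(np.uint8))
W=np.load('a1.npz')['W']*1000;B=binframe(W,X,Y,YAW)
k=(B[:,1]<-95)&(B[:,1]>-138)&(abs(B[:,0]-150)<35)&(B[:,2]>115)&(B[:,2]<175);Q=B[k];print(len(Q),np.percentile(Q,[2,50,98],axis=0).round(1))
from scipy.optimize import least_squares
s=least_squares(lambda q:np.hypot(Q[:,0]-q[0],Q[:,2]-q[1])-8,[155,140],loss='soft_l1');print(s.x,.85+np.arctan2(s.x[0]-79,s.x[1]-74),np.hypot(s.x[0]-79,s.x[1]-74))
rows([.585,-.215,.12],down(np.radians(-36.9)))"
```

```text
297 [[ 145.3 -137.1  137.7]
 [ 156.2 -116.5  145.9]
 [ 163.5  -95.4  149.9]]
[153.86707101 140.08814288] 1.6975995041983267 99.86351160651346
shift [ 0.0179  0.1783 -0.0664] turn [ 0.007  0.48  -0.008] | [ 0.58   -0.146   0.2981] [[0.987, -0.01, 0.163], [-0.163, -0.003, 0.987], [-0.01, -1.0, -0.005]] w 0.801 t 7.05 F [0.2 0.2 0. ]
```

View pics/c3.png

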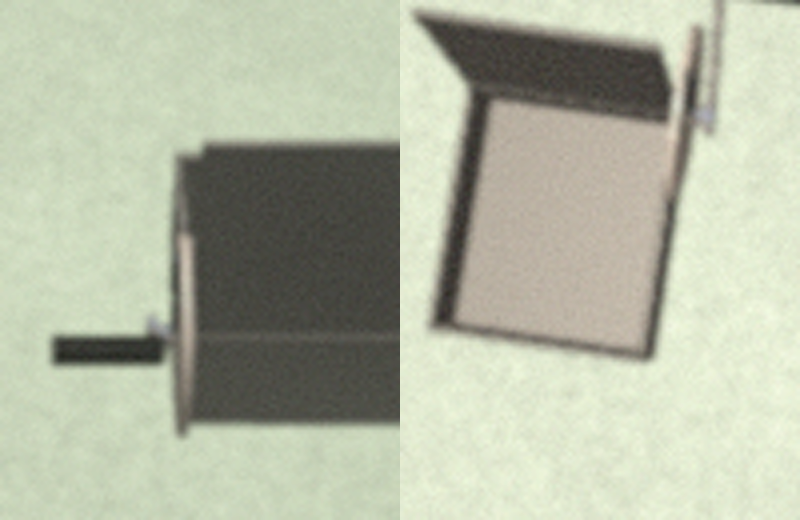

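Emit:
jog_arm --pt "0 0.025 -0.03 0 -0.156 0 0.8" --pt "0 0.025 -0.03 0 -0.156 0 0.8" --pt "0 0.025 0 0 -0.156 0 0.8" --pt "0 0.025 0 0 -0.156 0 0.8" --pt "0 0.025 0 0 -0.156 0 0.8" --pt "0 0.025 0 0 -0.156 0 0.8" --pt "0 0.02 0 0 -0.156 0 0.8" --pt "0 0 0 0 0 0 0.8"

```text
time: 8.05
tool_pos: [0.5782, -0.2066, 0.1232]
tcp_rot: [-1.441, -0.747, 0.751]
wrist_force: [-0.5, 0.4, -0.0]
width: 0.799
```

```bash
python3 -c "
from h import *
rows([.5855,-.2155,.019],down(np.radians(53)))"
```

```text
shift [-0.0027  0.1042 -0.011 ] turn [ 0.001  0.035 -0.003] | [ 0.5782 -0.2066  0.1232] [[0.574, -0.001, -0.819], [0.819, -0.003, 0.574], [-0.003, -1.0, -0.001]] w 0.799 t 8.05 F [-0.5  0.4 -0. ]
```

Emit:
jog_arm --pt "-0.0027 0.03 -0.011 0 0.035 0 0.8" --pt "0 0.04 0 0 0 0 0.8" --pt "0 0.025 0 0 0 0 0.8" --pt "0 0.008 0 0 0 0 0.8" --pt "0 0 0 0 0 0 0" --pt "0 0 0 0 0 0 0" --pt "0 0 0 0 0 0 0" --pt "0 0 0 0 0 0 0" --pt "0 -0.015 0 0 0 0 0" --pt "0 -0.04 0 0 0 0 0" --force 40

```text
time: 9.3
tool_pos: [0.5921, -0.2156, 0.082]
tcp_rot: [-1.463, -0.716, 0.706]
wrist_force: [0.8, 0.6, -0.0]
width: 0.363
```

```bash
python3 -c "
from h import *
a=read_camera('scene')
k=lambda i,r,c,h,w: cv2.resize(i[r:r+h,c:c+w],(w*4,h*4),interpolation=cv2.INTER_CUBIC)
cv2.imwrite('pics/c4.png',np.clip(k(a['img'],220,140,120,140)*1.4,0,255).astype(np.uint8))
c,s=np.cos(YAW),np.sin(YAW); bx,by=-25,0
rows([(X+c*bx-s*by)/1000,(Y+s*bx+c*by)/1000,.3],down(YAW))"
```

```text
shift [ 0.2201 -0.218   0.3621] turn [0.019 1.064 0.016] | [ 0.5966 -0.2173  0.0898] [[0.614, 0.021, -0.789], [0.789, -0.012, 0.614], [0.004, -1.0, -0.024]] w 0.366 t 9.35 F [ 1.8 -0.5  2.9]
```

View pics/c4.png

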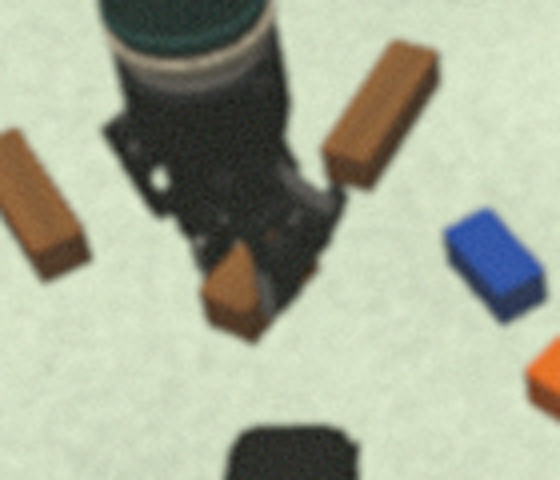

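Emit:
jog_arm --pt "0 -0.054 0 0 0.13 0 0" --pt "0 -0.054 0 0 0.13 0 0" --pt "0 -0.054 0 0 0.13 0 0" --pt "0 -0.054 0 0 0.13 0 0" --pt "0.001 0 0.055 0 0.13 0 0" --pt "-0.006 0 0.055 0 0.13 0 0" --pt "-0.013 0 0.053 0 0.13 0 0" --pt "-0.02 0 0.051 0 0.13 0 0" --pt "-0.027 0 0.048 0 0 0 0" --pt "-0.027 0 0.048 0 0 0 0"

```text
time: 10.6
tool_pos: [0.4801, 0.1001, 0.3213]
tcp_rot: [-1.577, 0.101, -0.175]
wrist_force: [0.2, 0.9, 0.1]
width: 0.362
```

```bash
python3 -c "
from h import *
c,s=np.cos(YAW),np.sin(YAW); bx,by=-25,0
rows([(X+c*bx-s*by)/1000,(Y+s*bx+c*by)/1000,.3],down(YAW))"
```

```text
shift [-0.053   0.0182  0.0733] turn [ 0.008 -0.021  0.048] | [0.4801 0.1001 0.3213] [[0.984, 0.046, 0.175], [-0.174, -0.015, 0.985], [0.048, -0.999, -0.007]] w 0.362 t 10.6 F [0.2 0.9 0.1]
```

Emit:
jog_arm --pt "-0.027 0.009 0.037 0.004 -0.01 0.024 0" --pt "-0.026 0.009 0.036 0.004 -0.01 0.024 0" --pt "0 0 0 0 0 0 0"

```text
time: 10.98
tool_pos: [0.4377, 0.1863, 0.3045]
tcp_rot: [-1.564, 0.114, -0.121]
wrist_force: [0.2, -0.7, 0.2]
width: 0.362
```

```bash
python3 -c "
from h import *
c,s=np.cos(YAW),np.sin(YAW); bx,by=-25,0
rows([(X+c*bx-s*by)/1000,(Y+s*bx+c*by)/1000,.05],down(YAW))"
```

```text
shift [ 0.0034  0.2545 -0.0055] turn [-0.004  0.005  0.005] | [0.4377 0.1863 0.3045] [[0.989, 0.005, 0.149], [-0.149, 0.004, 0.989], [0.005, -1.0, 0.004]] w 0.362 t 10.975 F [ 0.2 -0.7  0.2]
```

Emit:
jog_arm --pt "0.002 0.05 -0.003 0 0 0.003 0" --pt "0.002 0.05 -0.002 0 0 0.003 0" --pt "0 0.05 0 0 0 0 0" --pt "0 0.05 0 0 0 0 0" --pt "0 0.04 0 0 0 0 0" --pt "0 0 0 0 0 0 0"

```text
time: 11.72
tool_pos: [0.45, 0.1799, 0.0677]
tcp_rot: [-1.559, 0.105, -0.132]
wrist_force: [0.2, 0.3, 0.4]
width: 0.368
```

```bash
python3 -c "
from h import *
c,s=np.cos(YAW),np.sin(YAW); bx,by=-25,0
rows([(X+c*bx-s*by)/1000,(Y+s*bx+c*by)/1000,.026],down(YAW))"
```

```text
shift [-0.0092  0.0416 -0.0004] turn [-0.01   0.004  0.016] | [0.45   0.1799 0.0677] [[0.988, 0.018, 0.15], [-0.15, 0.007, 0.989], [0.016, -1.0, 0.01]] w 0.368 t 11.725 F [0.2 0.3 0.4]
```

Emit:
jog_arm --pt "-0.008 0.02 0 -0.01 0.004 0.016 0" --pt "0 0.012 0 0 0 0 0" --pt "0 0.006 0 0 0 0 0" --pt "0 0.002 0 0 0 0 0" --pt "0 0 0 0 0 0 0"

```text
time: 12.35
tool_pos: [0.4477, 0.1826, 0.0312]
tcp_rot: [-1.564, 0.115, -0.13]
wrist_force: [0.7, -0.4, -0.1]
width: 0.361
```

```bash
python3 -c "
from h import *
c,s=np.cos(YAW),np.sin(YAW); bx,by=-25,0
rows([(X+c*bx-s*by)/1000,(Y+s*bx+c*by)/1000,.023],down(YAW))"
```

```text
shift [-0.0059  0.0081 -0.0023] turn [-0.004 -0.001  0.009] | [0.4477 0.1826 0.0312] [[0.988, 0.01, 0.155], [-0.155, 0.003, 0.988], [0.009, -1.0, 0.004]] w 0.361 t 12.35 F [ 0.7 -0.4 -0.1]
```

Emit:
jog_arm --pt "0 0.003 0 0 0 0.009 0" --pt "0 0.002 0 0 0 0 0" --pt "0 0.002 0 0 0 0 0" --pt "0 0 0 0 0 0 0"

```text
time: 12.85
tool_pos: [0.4519, 0.1839, 0.0308]
tcp_rot: [-1.561, 0.117, -0.126]
wrist_force: [-0.2, 0.1, -0.2]
width: 0.365
```

Emit:
jog_arm --pt "-0.004 0.006 0 0 0 0 0" --pt "0 0 0 0 0 0 0"

```text
time: 13.1
tool_pos: [0.4536, 0.1852, 0.0307]
tcp_rot: [-1.56, 0.108, -0.132]
wrist_force: [0.5, -0.3, -1.0]
width: 0.362
```

```bash
python3 -c "
from h import *
for i in range(4):
  s=readout.read_state(); print(s['time'],np.round(s['tool_pos'],4),np.round(s['wrist_force'],1),np.round(s['q'],4)); a=read_camera('scene')
k=lambda i,r,c,h,w: cv2.resize(i[r:r+h,c:c+w],(w*4,h*4),interpolation=cv2.INTER_CUBIC)
cv2.imwrite('pics/c5.png',np.clip(k(a['img'],150,290,140,140)*1.4,0,255).astype(np.uint8))
"
```

```text
13.1 [0.4536 0.1852 0.0307] [ 0.5 -0.3 -1. ] [3.3610e-01 1.5040e-01 2.1867e+00 1.5000e-03 7.8760e-01 4.8810e-01]
13.15 [0.4538 0.1854 0.0306] [ 0.8 -0.2  0.3] [3.3620e-01 1.5070e-01 2.1865e+00 1.6000e-03 7.8710e-01 4.8810e-01]
13.2 [0.4531 0.1852 0.03  ] [-0.4 -0.5 -0.8] [3.3630e-01 1.5140e-01 2.1874e+00 1.9000e-03 7.8700e-01 4.8810e-01]
13.25 [0.4523 0.185  0.0293] [ 1.7  1.1 13.6] [3.3640e-01 1.5190e-01 2.1883e+00 2.0000e-03 7.8700e-01 4.8820e-01]
```

View pics/c5.png

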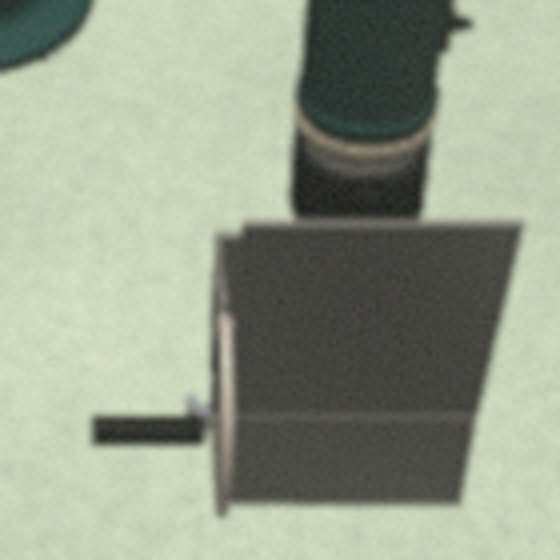

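Emit:
jog_arm --pt "0 0.003 0 0 0 0 0" --pt "0 0 0 0 0 0 0"

```text
time: 13.55
tool_pos: [0.4525, 0.1851, 0.0297]
tcp_rot: [-1.561, 0.112, -0.128]
wrist_force: [-0.2, 0.1, -0.1]
width: 0.364
```

Emit:
jog_arm --pt "0 0.005 0 0 0 0 0" --pt "0 0.005 0 0 0 0 0"

```text
time: 13.8
tool_pos: [0.4534, 0.1855, 0.0281]
tcp_rot: [-1.563, 0.114, -0.125]
wrist_force: [-19.2, -8.1, 57.7]
width: 0.368
```

Emit:
jog_arm --pt "0 -0.003 0 0 0 0 0.36" --pt "0 0 0 0 0 0 0.6" --pt "0 0 0 0 0 0 0.6" --pt "0 -0.03 0 0 0 0 0.6" --pt "0 -0.06 0 0 0 0 0.6" --pt "0 -0.06 0 0 0 0 0.6" --pt "0 -0.06 0 0 0 0 0.6" --pt "0 -0.06 0 0 0 0 0.6"

```text
time: 14.8
tool_pos: [0.4451, 0.1826, 0.2947]
tcp_rot: [-1.574, 0.133, -0.105]
wrist_force: [1.4, -0.7, -0.3]
width: 0.602
```

```bash
python3 -c "
from h import *
rows([.6,.03,.22],down(YAW))"
```

```text
shift [ 0.1774  0.0726 -0.1269] turn [ 0.008  0.003 -0.017] | [0.4451 0.1826 0.2947] [[0.988, -0.018, 0.151], [-0.151, -0.005, 0.988], [-0.017, -1.0, -0.007]] w 0.602 t 14.8 F [ 1.4 -0.7 -0.3]
```

Emit:
jog_arm --pt "0.02 0 -0.05 0 0 -0.008 0.6" --pt "0.03 0 -0.05 0 0 -0.008 0.6" --pt "0.033 0 -0.05 0 0 0 0.6" --pt "0.033 0 -0.05 0 0 0 0.6" --pt "0.033 0 -0.05 0 0 0 0.6" --pt "0.033 0 -0.05 0 0 0 0.6" --pt "0 0 0 0 0 0 0.6"

```text
time: 15.68
tool_pos: [0.5868, -0.1485, 0.2951]
tcp_rot: [-1.569, 0.114, -0.117]
wrist_force: [-1.0, 0.3, 0.4]
width: 0.598
```

```bash
python3 -c "
from fit import *
a=read_camera('scene'); b=read_camera('top')
W=world(b,np.ones((480,640),bool))*1000;B=binframe(W,X,Y,YAW)
k=(abs(B[:,0])<70)&(abs(B[:,1])<58)&(B[:,2]>20)&(B[:,2]<50);print('block',rect(B[k]/1000),np.percentile(B[k,2],[2,50,98]))
for p in (a,b):
  w=world(p,np.ones((480,640),bool))*1000
  w=w[(w[:,0]>460)&(w[:,0]<640)]; tab(w,X,Y,YAW)
for t,p in (('s',a),('t',b)):
  for m in spotter.spot_point(p,'tab_tip')[:2]: print(t,m)
  for m in spotter.masks_of(p,'tab')[:2]: print(t,m['p'],m['location'],m['mask'].sum())
k=lambda i,r,c,h,w: cv2.resize(i[r:r+h,c:c+w],(w*8,h*8),interpolation=cv2.INTER_CUBIC)
cv2.imwrite('pics/c6.png',np.clip(np.hstack([k(a['img'],195,320,60,40),k(b['img'],220,270,60,40)])*1.4,0,255).astype(np.uint8))
rows([.6,.03,.22],down(YAW))"
```

```text
block (array([-14.4,  14.5]), array([31.6, 59.4]), 0.2) [27.58776798 33.96749664 37.31981543]
tab n 21 ang [1.0, 1.01, 1.02, 1.03, 1.03, 1.05, 1.06, 1.06, 1.07, 1.09, 1.1, 1.11, 1.12, 1.12, 1.12, 1.12, 1.12, 1.12, 1.12, 1.14, 1.15] med 1.1049347874560298 
 r [76.0, 74.0, 75.0, 69.0, 73.0, 75.0, 79.0, 69.0, 66.0, 76.0, 77.0, 71.0, 75.0, 63.0, 63.0, 72.0, 76.0, 68.0, 68.0, 65.0, 71.0]
tab n 9 ang [0.98, 0.98, 0.98, 0.99, 1.0, 1.01, 1.03, 1.04, 1.06] med 1.0012307045132354 
 r [72.0, 61.0, 62.0, 70.0, 75.0, 74.0, 76.0, 74.0, 77.0]
s {'location': [343.7, 234.5], 'p': 0.63}
s 0.43 [340.9, 242.5] 49
t {'location': [297.6, 238.5], 'p': 0.35}
t {'location': [315.7, 252.4], 'p': 0.22}
t 0.38 [334.1, 164.6] 560
shift [-0.0106  0.0773  0.1736] turn [0.    0.014 0.005] | [ 0.5858 -0.1433  0.2974] [[0.99, 0.005, 0.14], [-0.14, -0.001, 0.99], [0.005, -1.0, -0.0]] w 0.6 t 15.975 F [-0.8 -0.   0.8]
```

View pics/c6.png

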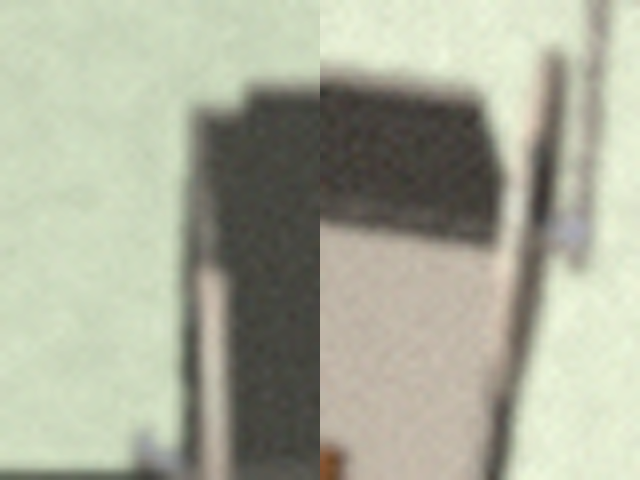

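Emit:
jog_arm --pt "0 0.018 0.043 0 0.014 0.003 0.6" --pt "0 0.018 0.043 0 0 0.003 0.6" --pt "0 0.018 0.043 0 0 0 0.6" --pt "0 0.018 0.034 0 0 0 0.6" --pt "0 0 0 0 0 0 0.6"

```text
time: 16.6
tool_pos: [0.6095, 0.0282, 0.2268]
tcp_rot: [-1.568, 0.112, -0.12]
wrist_force: [-0.7, -1.0, -0.3]
width: 0.599
```

```bash
python3 -c "
from h import *
rows([.599,.031,.138],down(YAW));arc()"
```

```text
shift [-0.0112  0.0888  0.0013] turn [0.    0.007 0.005] | [0.6095 0.0282 0.2268] [[0.989, 0.005, 0.147], [-0.147, -0.001, 0.989], [0.005, -1.0, -0.0]] w 0.599 t 16.6 F [-0.7 -1.  -0.3]
bin [ 164.5 -125.4  226.8] r 176.9 lever 1.354 F [-0.7 -1.  -0.3] w 0.599 t 16.6
```

Emit:
jog_arm --pt "-0.007 0.02 -0.003 0 0.007 0.005 0.6" --pt "-0.004 0.035 0 0 0 0 0.6" --pt "0 0.028 0 0 0 0 0.6" --pt "0 0.006 0 0 0 0 0.6"

```text
time: 17.1
tool_pos: [0.5967, 0.0249, 0.1367]
tcp_rot: [-1.569, 0.119, -0.125]
wrist_force: [0.3, -0.2, -0.4]
width: 0.6
```

```bash
python3 -c "
from h import *
rows([.599,.031,.138],down(YAW));arc()"
```

```text
shift [ 0.0013 -0.0013  0.0064] turn [ 0.001 -0.     0.004] | [0.5967 0.0249 0.1367] [[0.988, 0.004, 0.154], [-0.154, -0.002, 0.988], [0.004, -1.0, -0.001]] w 0.6 t 17.1 F [ 0.3 -0.2 -0.4]
bin [ 152.4 -130.6  136.7] r 97.8 lever 1.698 F [ 0.3 -0.2 -0.4] w 0.6 t 17.1
```

Emit:
jog_arm --pt "0 0 0 0 0 0 0" --pt "0 0 0 0 0 0 0" --pt "0 0 0 0 0 0 0" --pt "0 0 0 0 0 0 0" --pt "-0.0092 -0.0092 0 0 0 0 0" --pt "-0.0103 -0.0079 0 0 0 0 0" --pt "-0.0112 -0.0065 0 0 0 0 0" --pt "-0.012 -0.005 0 0 0 0 0" --pt "0 0 0 0 0 0 0" --force 25

```text
time: 18.23
tool_pos: [0.5539, 0.0307, 0.1708]
tcp_rot: [-1.569, 0.113, -0.133]
wrist_force: [-1.4, -0.3, -3.4]
width: 0.172
```

```bash
cat >> h.py <<'E'
def lever(lo,hi):
    # lever angle from arm side faces and lid plane, both cameras
    from scipy.optimize import least_squares
    for cn in ("scene","top"):
        p=read_camera(cn); W=world(p,np.ones((480,640),bool))*1000; W=W[(W[:,0]>400)&(W[:,0]<680)&(W[:,2]>60)]
        B=binframe(W,X,Y,YAW); dx=B[:,0]-79; h=B[:,2]-74; r=np.hypot(dx,h); a=np.arctan2(dx,h)+.85
        k=(r>70)&(r<90)&(B[:,1]<-80)&(B[:,1]>-95)&(a>lo)&(a<hi)
        t=(r>60)&(r<79)&(B[:,1]<-71)&(B[:,1]>-81)&(a>.9)&(a<1.2)
        q=(r>20)&(r<150)&(abs(B[:,1])<55); al=np.arctan2(h,-dx); q&=(al>lo-.1)&(al<hi+.1)
        Q=B[(B[:,1]<-94)&(B[:,1]>-140)&(abs(r-100)<14)&(a>lo)&(a<hi)]
        m=(lo+hi)/2
        hs=least_squares(lambda v:np.hypot(Q[:,0]-v[0],Q[:,2]-v[1])-8,[79+98*np.sin(m-.85),74+98*np.cos(m-.85)],loss='soft_l1').x if len(Q)>8 else [0,0]
        print(cn,"arm",k.sum(),np.median(a[k]).round(3) if k.any() else None,"tab",t.sum(),np.median(a[t]).round(3) if t.any() else None,
          "handle",len(Q),np.round(.85+np.arctan2(hs[0]-79,hs[1]-74),3),np.round(np.hypot(hs[0]-79,hs[1]-74),1),"lid",q.sum(),np.round(np.median(np.arctan2(h[q]*1.0,-dx[q])),3) if q.any() else None)
E
python3 -c "
from h import *
rows([0,0,0],down(YAW));arc();lever(.9,1.4)"
```

```text
shift [-0.5445  0.1639 -0.1166] turn [ 0.    -0.001  0.013] | [0.5539 0.0307 0.1708] [[0.988, 0.013, 0.156], [-0.156, -0.002, 0.988], [0.013, -1.0, -0.0]] w 0.172 t 18.225 F [-1.4 -0.3 -3.4]
bin [ 109.2 -131.4  170.8] r 103.3 lever 1.147 F [-1.4 -0.3 -3.4] w 0.172 t 18.225
scene arm 18 1.229 tab 14 1.103 handle 153 1.196 100.4 lid 2993 1.202
top arm 6 1.079 tab 10 1.001 handle 0 -1.474 108.2 lid 657 1.187
```

Emit:
jog_arm --pt "-0.0068 -0.0022 0 0 0 0 0" --pt "-0.0068 -0.0017 0 0 0 0 0" --pt "0 0 0 0 0 0 0"

```text
time: 18.7
tool_pos: [0.5417, 0.0327, 0.1749]
tcp_rot: [-1.569, 0.111, -0.135]
wrist_force: [-0.5, -0.2, -0.0]
width: 0.175
```

```bash
python3 -c "
from h import *
arc();lever(.8,1.3);arc()"
```

```text
bin [  96.8 -131.3  174.9] r 104.4 lever 1.021 F [-0.5 -0.2 -0. ] w 0.175 t 18.7
scene arm 18 1.107 tab 15 1.109 handle 158 1.146 106.1 lid 3037 1.072
top arm 0 None tab 0 None handle 0 -1.474 108.2 lid 883 1.059
bin [  96.8 -131.4  174.9] r 104.4 lever 1.021 F [-0.6 -0.2  1.2] w 0.176 t 18.8
```

Emit:
jog_arm --pt "0 0 0 0 0 0 0.5" --pt "0 0 0 0 0 0 0.5" --pt "0 0 0 0 0 0 0.5" --pt "0 -0.05 0 0 0 0 0.5" --pt "0 -0.05 -0.02 0 0 0 0.5" --pt "0 -0.03 -0.05 0 0 0 0.5" --pt "0 0 -0.06 0 0 0 0.5" --pt "0 0 -0.06 0 0 0 0.5"

```text
time: 19.8
tool_pos: [0.5097, -0.1559, 0.308]
tcp_rot: [-1.57, 0.108, -0.124]
wrist_force: [1.3, -0.3, -1.0]
width: 0.502
```

```bash
python3 -c "
from h import *
lever(.85,1.25);lever(.85,1.25)
a=read_camera('scene'); b=read_camera('top')
np.savez('rel.npz',W=np.vstack([world(p,np.ones((480,640),bool)) for p in (a,b)]))
k=lambda i,r,c,h,w: cv2.resize(i[r:r+h,c:c+w],(w*8,h*8),interpolation=cv2.INTER_CUBIC)
cv2.imwrite('pics/c7.png',np.clip(np.hstack([k(a['img'],195,315,70,48),k(b['img'],215,280,70,48)])*1.4,0,255).astype(np.uint8))
arc()"
```

```text
scene arm 19 1.112 tab 13 1.114 handle 183 1.037 100.3 lid 3047 1.073
top arm 7 0.953 tab 10 1.0 handle 137 1.026 99.8 lid 1225 1.058
scene arm 17 1.101 tab 13 1.099 handle 184 1.035 100.1 lid 3031 1.073
top arm 6 0.964 tab 10 1.005 handle 137 1.024 99.7 lid 1212 1.058
bin [  94.1 -320.4  306.8] r 235.3 lever 0.914 F [ 0.2  0.  -1. ] w 0.502 t 20.1
```

View pics/c7.png

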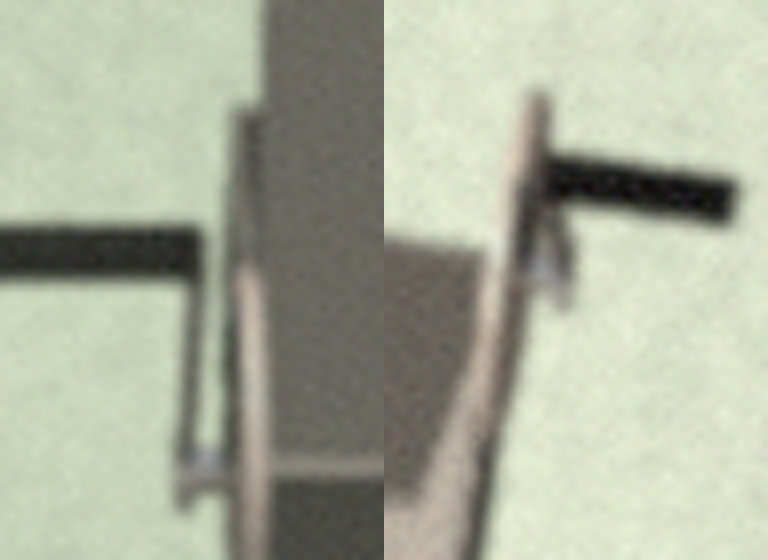

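```bash
cat > strip.py <<'E'
from h import *
from scipy.optimize import least_squares
def go(n=6,y0=None,a0=1.04):
  A={}
  for cn in ("scene","top"):
    W=[]
    for i in range(n):
        p=read_camera(cn); w=world(p,np.ones((480,640),bool))*1000; W.append(w[(w[:,0]>450)&(w[:,0]<650)&(w[:,2]>60)&(w[:,2]<200)])
    A[cn]=np.vstack(W)
  A["both"]=np.vstack([A["scene"],A["top"]])
  for cn,W in A.items():
    B=binframe(W,X,Y,YAW); D=np.c_[B[:,0]-79,B[:,2]-74]
    def fit(k,half,end,a0):
        P=D[k]
        def f(v):
            a=v[0]-.85; u=P@[np.sin(a),np.cos(a)]; s=P@[np.cos(a),-np.sin(a)]
            q=np.c_[abs(s)-half,u-end]; return np.hypot(*np.maximum(q,0).T)+np.minimum(q.max(1),0)
        s=least_squares(f,[a0],loss='soft_l1',f_scale=1.); return s.x[0],np.sqrt(np.mean(f(s.x)**2)),len(P)
    r=np.hypot(*D.T); a=np.arctan2(D[:,0],D[:,1])+.85
    t=fit((r>60)&(r<81)&(B[:,1]<-71)&(B[:,1]>-83)&(abs(a-1.05)<.17),4,76,1.05)
    l=fit((r>62)&(r<88)&(B[:,1]<-82.5)&(B[:,1]>-95)&(abs(a-a0)<.2),6,300,a0)
    Q=D[(B[:,1]<-94)&(B[:,1]>-140)&(abs(r-100)<14)&(abs(a-a0)<.25)]
    h=least_squares(lambda v:np.hypot(*(Q-100*np.array([np.sin(v[0]-.85),np.cos(v[0]-.85)])).T)-8,[a0],loss='soft_l1').x[0]
    print(cn,"tab",np.round(t,3),"arm",np.round(l,3),"handle",round(h,3))
E
python3 -c "
from strip import *
go();print(readout.read_state()['time'])
for n in ('s','t'): pass"
```

```text
scene tab [  1.061   1.479 123.   ] arm [  1.033   1.332 101.   ] handle 1.038
top tab [ 1.045  1.095 59.   ] arm [ 1.03  0.95 48.  ] handle 1.025
both tab [  1.055   1.422 182.   ] arm [  1.032   1.224 149.   ] handle 1.033
20.7
```

```bash
cat >> h.py <<'E'
def tgt(bx,by,z):
    c,s=np.cos(YAW),np.sin(YAW); rows([(X+c*bx-s*by)/1000,(Y+s*bx+c*by)/1000,z],down(YAW))
E
python3 -c "
from h import *
tgt(99.4,-128,.25)"
```

```text
shift [0.0059 0.0569 0.1931] turn [0.002 0.006 0.009] | [ 0.5099 -0.1543  0.3072] [[0.989, 0.008, 0.148], [-0.148, -0.003, 0.989], [0.009, -1.0, -0.002]] w 0.496 t 20.7 F [ 0.4  0.1 -0.6]
```

Emit:
jog_arm --pt "0.001 0.014 0.045 0.002 0.006 0.009 0.5" --pt "0.001 0.014 0.045 0 0 0 0.5" --pt "0.001 0.014 0.045 0 0 0 0.5" --pt "0.001 0.014 0.035 0 0 0 0.5" --pt "0.001 0 0.01 0 0 0 0.5" --pt "0 0 0 0 0 0 0.5" --pt "0 0 0 0 0 0 0.5"

```text
time: 21.58
tool_pos: [0.5449, 0.0245, 0.2514]
tcp_rot: [-1.569, 0.122, -0.127]
wrist_force: [0.0, -0.3, 0.2]
width: 0.496
```

```bash
python3 -c "
from h import *
tgt(99.4,-128,.175)"
```

```text
shift [-0.0021  0.0764  0.011 ] turn [ 0.002 -0.004  0.004] | [0.5449 0.0245 0.2514] [[0.987, 0.003, 0.158], [-0.158, -0.003, 0.987], [0.004, -1.0, -0.002]] w 0.496 t 21.575 F [ 0.  -0.3  0.2]
```

Emit:
jog_arm --pt "-0.002 0.03 0.004 0 0 0.004 0.5" --pt "0 0.025 0.004 0 0 0 0.5" --pt "0 0.015 0 0 0 0 0.5" --pt "0 0.004 0 0 0 0 0.5" --pt "0 0 0 0 0 0 0.5"

```text
time: 22.2
tool_pos: [0.5471, 0.0273, 0.18]
tcp_rot: [-1.57, 0.124, -0.136]
wrist_force: [-0.3, 0.8, 0.7]
width: 0.5
```

```bash
python3 -c "
from h import *
tgt(99.4,-128,.175)"
```

```text
shift [-0.0038  0.005   0.0078] turn [ 0.002 -0.01   0.008] | [0.5471 0.0273 0.18  ] [[0.986, 0.007, 0.165], [-0.165, -0.003, 0.986], [0.008, -1.0, -0.002]] w 0.5 t 22.2 F [-0.3  0.8  0.7]
```

Emit:
jog_arm --pt "-0.004 0.004 0 0 -0.01 0.008 0.5" --pt "0 0 0 0 0 0 0.5" --pt "0 0 0 0 0 0 0" --pt "0 0 0 0 0 0 0" --pt "0 0 0 0 0 0 0" --pt "0 0 0 0 0 0 0" --force 20

```text
time: 22.95
tool_pos: [0.5438, 0.0278, 0.178]
tcp_rot: [-1.57, 0.12, -0.123]
wrist_force: [-0.2, 0.0, -0.8]
width: 0.175
```

```bash
python3 -c "
from h import *
arc();tgt(99.4,-128,.175)"
```

```text
bin [  99.6 -135.8  178. ] r 108.0 lever 1.042 F [-0.2  0.  -0.8] w 0.175 t 22.95
shift [-0.0002  0.003   0.0078] turn [0.002 0.001 0.002] | [0.5438 0.0278 0.178 ] [[0.988, 0.001, 0.154], [-0.154, -0.002, 0.988], [0.002, -1.0, -0.002]] w 0.175 t 22.95 F [-0.2  0.  -0.8]
```

TCP is at bin x 99.6, the target. Release and check.

Emit:
jog_arm --pt "0 0 0 0 0 0 0.5" --pt "0 0 0 0 0 0 0.5" --pt "0 0 0 0 0 0 0.5" --pt "0 -0.05 0 0 0 0 0.5" --pt "0 -0.05 -0.02 0 0 0 0.5" --pt "0 -0.03 -0.05 0 0 0 0.5" --pt "0 0 -0.06 0 0 0 0.5" --pt "0 0 -0.06 0 0 0 0.5" --pt "0 0 0 0 0 0 0.5"

```text
time: 24.08
tool_pos: [0.5154, -0.1647, 0.3141]
tcp_rot: [-1.573, 0.114, -0.124]
wrist_force: [-0.4, 0.4, 0.1]
width: 0.501
```

```bash
python3 -c "
from strip import *
go(a0=1.055)
b=read_camera('top'); a=read_camera('scene')
for n,i in (('scene',a),('top',b)): cv2.imwrite('pics/f_%s.png'%n,i['img'])
o=cv2.imread('pics/top0.png'); cv2.imwrite('pics/f_both.png',np.clip(np.vstack([o[70:340,60:640],b['img'][70:340,60:640]])*1.3,0,255).astype(np.uint8))
for t in ['long_block_a','case','ring_cone','flashlight','tin','jar','brush','short_block']:
  print(t,[(np.round(m['location']).tolist(),round(m['p'],2)) for m in spotter.masks_of(b,t)[:5] if m['p']>.4])
print(readout.read_state()['time'])"
```

```text
scene tab [  1.062   1.596 118.   ] arm [ 1.065  1.844 97.   ] handle 1.066
top tab [ 1.045  1.079 59.   ] arm [ 1.058  1.284 47.   ] handle 1.054
both tab [  1.056   1.496 177.   ] arm [  1.062   1.711 144.   ] handle 1.061
long_block_a [([469.0, 276.0], 0.83), ([383.0, 294.0], 0.73), ([411.0, 163.0], 0.65)]
case [([410.0, 166.0], 0.85)]
ring_cone []
flashlight [([425.0, 326.0], 0.87)]
tin [([334.0, 165.0], 0.93), ([182.0, 194.0], 0.63), ([410.0, 168.0], 0.52)]
jar [([179.0, 267.0], 0.81), ([260.0, 279.0], 0.62)]
brush [([184.0, 193.0], 0.91), ([383.0, 295.0], 0.63)]
short_block [([261.0, 278.0], 0.75), ([494.0, 182.0], 0.57), ([351.0, 206.0], 0.51)]
25.175
```

View pics/f_both.png

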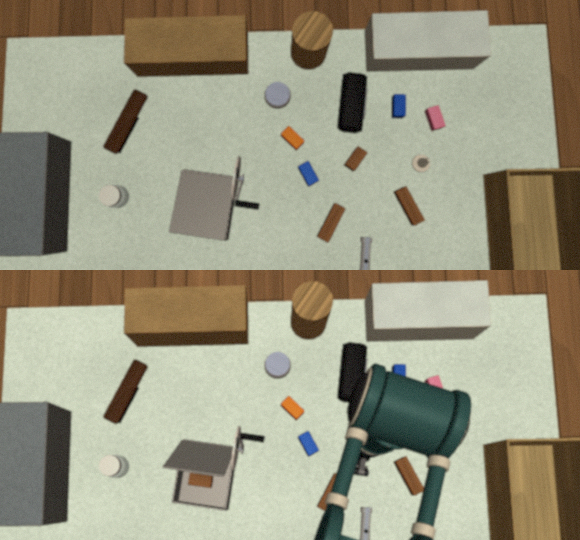

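Lever is at 1.06 rad and the tab at 1.056 rad. The block lies in the bin, everything visible is unmoved, and the arm is clear, so I'm handing in.

```bash
python3 -c "
from h import *
print(bot.finish_job())"
```

```text
the job is handed in; nothing more can be done
None
```

The short cedar block is in the bin and the lever is in line with the tab. I handed the job in at about 25 s of the 67 s allowed.

**What I did:**
- I swung the lever back to its stop, measured at 1.698 rad against 1.7.
- I picked up the short brown block (scene picture, pixel 206, 306) and laid it flat on the bin floor. Its top measured 34 mm above the shelf, which is the 4 mm floor plus the 30 mm block.
- I brought the lever forward and let go. It measured about 0.023 rad short of the tab, so I gripped it again, corrected it and let go.

**Last checks:**
- **Alignment:** With both cameras together, the tab reads 1.056 rad and the lever 1.061–1.062 rad. The two cameras differ by up to 0.02 rad: the scene camera gives tab 1.062 and lever 1.065, and the top camera 1.045 and 1.058.
- **Tab:** It stayed at its starting angle, at the same reading before and after within the measuring error.
- **Other objects:** What shows in the last top picture looks unmoved. The arm hid the ring cone and parts of some blocks in that picture, so I did not check those. The arm never touched down near them.
- **Arm:** The gripper was open and clear of everything. The highest wrist force I read was about 61 N, when I pressed the block onto the bin floor. I only read the force at the end of each move.

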